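# Take a test ball in the sample tray and hold it under the video microscope

## Task

Pick up the sample tray by its upright grip, push its square head squarely into the mouth of the ball dispenser and hold it pressed against the stop until the sprung gate has let the steel ball drop into the tray's pocket. Then draw it back out, carry it without spilling the ball to the video microscope, and finish still holding it there in the gripper, level and still, touching nothing else, the pocket centred under the lens and the tray's top face about 60 mm below it. Leave the microscope and the other things on the bench as they are.

Things in the scene. Friction and masses are not known exactly. Their poses are not given: they have to be found in the camera images.
- tray: Loose grey plastic sample tray, 0.12 kg, flat on the bench at first, grip towards the robot. Origin on its underside below the pocket centre; x from grip to head, z up. Head: a block 56 x 56 x 9 mm centred on the origin (flat nose 28 mm along +x). A stem 14 mm wide, 7 mm high joins it to the upright grip centred 145 mm along -x.
- tray_grip (a point): Centre of the tray's upright grip: a block 40 mm long (tray x), 14 mm wide (tray y, the way to pinch it) and 46 mm high; this point is half-way up, 23 mm above the tray's underside. Axes as the tray's.
- tray_pocket (a point): Centre of the pocket's mouth, level with the head's top face, 9 mm above the tray's underside. The round pocket is 40 mm wide and 4 mm deep, empty at first; the ball lies loose in it and rolls over the rim if the tray tips some 45 degrees. Axes as the tray's.
- ball_center (a point): Centre of the loose 20 mm steel ball (33 g). At the start it stands in the dispenser's clear tube; lying in the pocket its centre is 6 mm above the head's top face.
- dispenser: Ball dispenser fixed to the bench. Origin on the bench below the axis of its upright tube; z up, x the way the tray's head is pushed in. The mouth faces -x: guide walls 64 mm apart, 20 mm high, begin 50 mm before the origin, with flared lips to 84 mm before it. No floor: the tray slides in flat on the bench. Nose on the dark steel stop (28 mm along +x): pocket exactly under the tube.
- tube (a point): Top of the dispenser's upright clear tube (29 mm outside), 70 mm above the bench. Bridges 36 to 48 mm above the bench carry it; below it the gate plate's underside is 28 mm above the bench. The tray with the ball in it stands 25 mm high, so it must come straight back out, flat, at least 130 mm before it is lifted.
- gate (a joint): Travel in m of the dispenser's sprung sliding gate, a steel plate with a tongue hanging down. 0 at rest; the tray's nose meets the tongue 20 mm before the stop; 0.020 with the nose on the stop. The spring pushes back with about 2 N at first, 5 N at the stop. The ball drops by itself through the gate's hole once it is 17 to 20 mm in, within half a second.
- scope: Stand of the video microscope, fixed to the bench: origin on the bench straight below the lens, z up. A white base plate (110 x 170 x 16 mm) lies 120 to 230 mm along +x from the origin, with a 25 mm pillar, 346 mm high, 165 mm along +x.
- lens (a point): Centre of the microscope's lens face, which looks straight down; z up. Its height above the bench differs from start to start (170 to 220 mm). Above it are a barrel up to 52 mm wide and a 50 x 56 mm camera box, to 137 mm above the lens face, held by an arm along the stand's +x to the pillar. The side towards -x is free.
- spool_mid (a point): Bystander: middle of a solder spool, 54 mm across, 42 mm high, upright.
- pot_mid (a point): Bystander: middle of a small white jar, 48 mm across, 55 mm high.
- partsbox_mid (a point): Bystander: middle of a small divided open parts box, 100 x 75 x 30 mm.
- driver_grip (a point): Bystander: handle of a screwdriver lying on the bench.
There are look-alikes about, which are no part of the job. What is shaped like the tray but purple or turquoise is not meant.

How it is judged:
On the way, in this order (a step that is already met when the one before it is completed fails the run):
1. the tray is held pressed home against the dispenser's stop and the ball has dropped into its pocket (value of joint gate above 0.0165 m and contact force between tray and dispenser above 1 N and horizontal distance between ball_center and tray_pocket below 0.015 m and z of ball_center in the frame of tray_pocket between 0 and 0.011 m), for 0.2 s.
2. the tray with the ball in its pocket is lifted clear of the bench in the gripper (height (world z) of tray_pocket above 0.06 m and contact force between the fingers and tray above 1 N and horizontal distance between ball_center and tray_pocket below 0.015 m and z of ball_center in the frame of tray_pocket between 0 and 0.011 m), for 0.2 s.
At the end, for the whole second after the job is handed in: The gripper still holds the tray, level within 0.12 rad and still (under 0.02 m/s, 0.2 rad/s), the ball in its pocket, the pocket centre within 12 mm of the lens axis and the tray's top face 45 to 75 mm below the lens; the tray touches neither microscope nor dispenser (horizontal distance between tray_pocket and lens below 0.012 m and z of tray_pocket in the frame of lens between -0.075 and -0.045 m and angle between tray's own z axis and vertical below 0.12 rad and linear speed of tray below 0.02 m/s and angular speed of tray below 0.2 rad/s and contact force between the fingers and tray above 1 N and contact force between tray and scope below 0.2 N and contact force between tray and dispenser below 0.2 N and horizontal distance between ball_center and tray_pocket below 0.015 m and z of ball_center in the frame of tray_pocket between 0 and 0.011 m); the arm keeps its last pose, push and grip.
It fails at once if the ball falls on the bench (height (world z) of ball_center below 0.0125 m).
It fails at once if the microscope's head is knocked out of place (distance of lens from where it was at the start of the episode above 0.008 m).
It fails at once if a bystander is disturbed (distance of any of spool_mid, pot_mid, partsbox_mid, driver_grip from where it was at the start of the episode above 0.025 m).
It also fails if it takes over 72 s, if anything falls off the work surface, if the arm or the gripper's body presses on something with over 40 N, if the wrist force passes 120 N, or if a joint passes its speed limit or range.

## Robot

A 6-joint arm with a two-finger parallel gripper is mounted at the origin on the work surface. World frame = base frame: x ahead of the robot, y to its left, z up, the work surface at z = 0. Lengths are in m, angles in rad, forces in N, time in s.
With the tool pointing down it reaches from about 0.325 to 0.9 m from the base axis. Payload 6.1 kg.
Tool frame: the origin (TCP) lies at the centre of the arm's flange, where the gripper is bolted on; the fingertips stand 173 mm ahead of it and the grasp point (between the pads) lies 155 mm ahead of it; z points along the fingers, y is the direction in which the jaws open and shut (so a half turn about z gives the same grasp; the last joint's range is limited). The gripper opens to 85 mm and grips with 20 to 120 N. Pads are 22 mm wide; open, the fingers measure 114 mm over their backs; the gripper's body (76 mm by 85 mm) begins 54 mm behind the grasp point. The pads swing forward as they close: fully open they stand 13 mm farther back than shut.
Start: joints at [1.152, 0.22, 1.526, -0, 1.395, -0.126], TCP at [0.18, 0.598, 0.405] pointing down, gripper open.
Joint ranges: [-2.98, 2.98], [-0.91, 2.08], [0.09, 2.57], [-1.24, 4.39], [0.2, 2.65], [-2.68, 2.68]. Speed limits (rad/s): [2.57, 2.57, 3.01, 3.14, 3.14, 3.14].

## Interface

Orientations are given as a rotation vector (axis times angle).
In Python, from cell import r, eyes gives the robot as it stands.
- The arm moves only by the tool move_arm, never from a script. Its argument "plan" is a list of rows, each a list of 4 numbers: the shift along the world's x, y, z in m, then the turn about the world's z in degrees. A call has 1 to 10 rows; each row is the pose to reach, as a shift and turn from the pose measured when the call began; what a row does not reach only later rows make up. A row lasts 1/8 s, in which the tool goes at most 62.5 mm and 10.7 degrees, less where a joint would pass 70% of its speed; a pose out of reach is approached as far as the arm can. A call with a gripper value outside its range is refused whole. "hand" is the closure, from 0 (fully open) to 1 (shut), set as the call begins (left out, the last holds). The fingers move at their own pace and stop on an object; "grip_force" is the grip in N (left out, the last holds). Time passes only in rows, so rows that repeat a pose let the fingers close. It gives the time, the measured TCP pose, the force and the opening at its end, in the units of the state.
- r.state(): the state, without advancing time (a new reading comes with each control period).
- eyes.read_camera(name): name is "scene" or "top"; returns a dict with "frame" (480x640x3 uint8, red, green, blue), "mtx" (3x3 intrinsics, pixels), "k1" (the pictures are not rectified: a ray, as slopes to the right and down, at radius r is drawn at 1 + k1 r^2 times it, then the intrinsics apply), "rvec" (rotation vector, rad) and "tvec" (3), from world to camera coordinates, as OpenCV has them. Camera axes: x right, y down, z forward; pixel columns grow to the right and rows downward; lengths in m; the calibration is good to about 2 mm. A picture is of the moment at which its call begins. There is no depth.
- r.close_job(): hands the job in, once; it reports no verdict.
The state is a dict: "t": time; "q": joint angles; "dq": joint speeds; "effort": joint torques, N m; "tcp_pos": TCP position; "tool_rot": TCP orientation; "ft_force": force on the tool from outside, world axes, zero at the start; "wrist_torque": the same for the moment, N m; "width": finger opening in m.
Only numpy, scipy, OpenCV 4.12 (cv2) and the standard library are available. Lean on these libraries where they do the work, as an engineer would, in place of code of your own. Each camera call takes 0.05 s, during which the arm holds its last target.

## Working session

There is one attempt and no reset: what is moved stays moved. The work goes in short steps, Python scripts to look and compute and a tool call to move; the robot and the scene stay as the last step left them, time stands still between calls to the robot, and variables do not carry over. Pictures are saved under pics/ and viewed, and the job is handed in when it is done.

Besides the shell and the picture viewer there is one more tool, called after "Request:" as name(argument=value, ...), one argument or row to a line, values as JSON. move_arm: Moves the arm, as the interface text tells. Its arguments: {"type":"object","properties":{"plan":{"type":"array","items":{"type":"array","items":{"type":"number"}}},"hand":{"type":"number"},"grip_force":{"type":"number"}},"required":["plan"]}

```bash
ls; mkdir -p pics
cat > h.py <<'E'
import numpy as np,cv2,pickle
from cell import r,eyes
def grab(n,f=None):
    d=eyes.read_camera(n)
    if f: cv2.imwrite('pics/'+f,d['frame'][:,:,::-1])
    pickle.dump(d,open('last_%s.pkl'%n,'wb'))
    return d
def load(n): return pickle.load(open('last_%s.pkl'%n,'rb'))
def dist(d): return np.array([d['k1'],0,0,0,0],float)
def ray(d,u,v):
    # a ray at slopes s is drawn at s*(1+k1 r^2): opencv forward model
    s=cv2.undistortPointsIter(np.array([[[u,v]]],float),np.array(d['mtx']),dist(d),None,None,(3,50,1e-10))[0,0]
    R=cv2.Rodrigues(np.array(d['rvec'],float))[0]
    c=-R.T@np.array(d['tvec'],float).ravel()
    return c,R.T@np.array([s[0],s[1],1.])
def onz(d,u,v,z):
    c,k=ray(d,u,v); return c+k*(z-c[2])/k[2]
def proj(d,P):
    return cv2.projectPoints(np.atleast_2d(np.array(P,float)),np.array(d['rvec'],float),np.array(d['tvec'],float),np.array(d['mtx']),dist(d))[0][:,0]
E
python3 - <<'E'
from h import *
for n in('scene','top'):
    d=grab(n,n+'0.png'); c,k=ray(d,320,240); print(n,c,k,d['k1'],d['mtx'])
s=r.state();print(s['t'],s['tcp_pos'],s['tool_rot'],s['width'],s['ft_force'])
E
```

```text
pics
scene [1.42007724 0.66789534 1.01884393] [-0.64922888 -0.46148227 -0.60525293] -0.046220560990534905 [[482.64187977   0.         306.52991486]
 [  0.         482.64187977 241.94035097]
 [  0.           0.           1.        ]]
top [ 0.39615167 -0.01888608  1.51715977] [ 0.07771512 -0.007145   -0.99702784] -0.011818047785168123 [[524.99164653   0.         317.43713486]
 [  0.         524.99164653 246.01725296]
 [  0.           0.           1.        ]]
0.1 [0.1802879  0.59816696 0.40368697] [-4.58153667e-01 -3.10748189e+00  2.79197246e-03] 0.08535572191161518 [ 0.86107896 -0.11588625  0.14432637]
```

View pics/scene0.png

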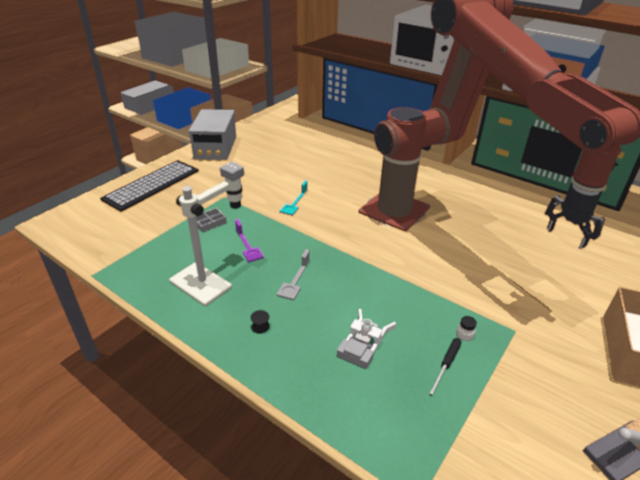

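View pics/top0.png

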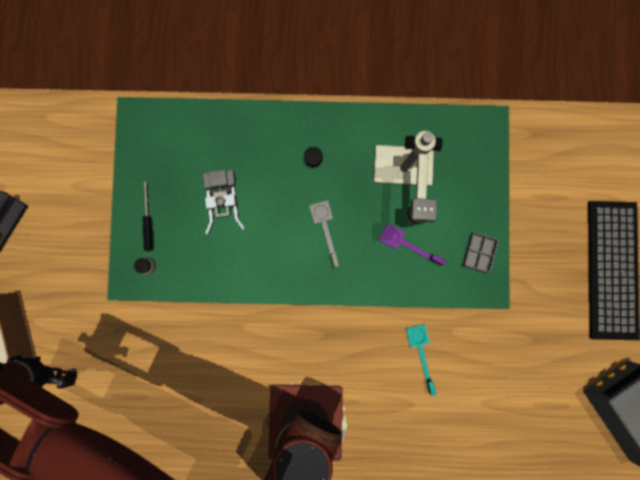

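The top view (up = +x, left = +y) has three tray shapes:
- grey: head (321,211), grip (336,264)
- purple: (393,237)
- turquoise: (417,335)

I choose the grey one. The dispenser is at (221,195) and the scope head at (424,209). Next come close crops.

Run:
```python
from h import *
t=load('top')['frame'][:,:,::-1]; s=load('scene')['frame'][:,:,::-1]
c=lambda im,x0,y0,x1,y1,k:cv2.resize(im[y0:y1,x0:x1],None,fx=k,fy=k,interpolation=cv2.INTER_CUBIC)
a=c(t,195,160,350,275,5); cv2.imwrite('pics/ct1.png',a)
b=c(s,265,240,405,370,5)[:600]; cv2.imwrite('pics/cs1.png',b)
b=c(t,365,120,505,280,3.7); cv2.imwrite('pics/ct2.png',b)
b=c(s,160,150,270,310,3.7); cv2.imwrite('pics/cs2.png',b)
```

```text
(no output)
```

View pics/ct1.png

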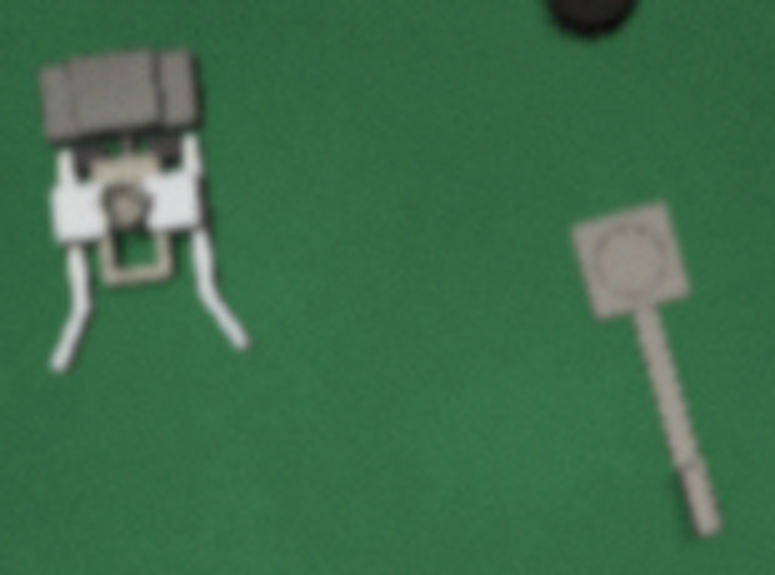

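View pics/cs1.png

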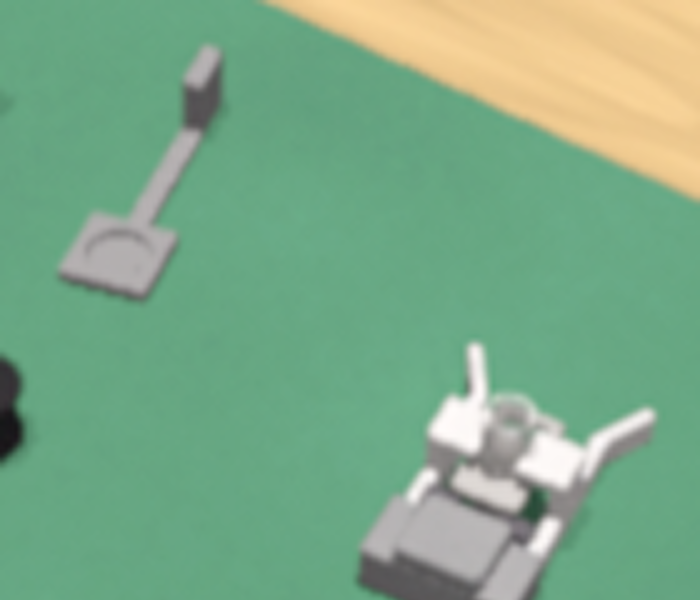

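View pics/ct2.png

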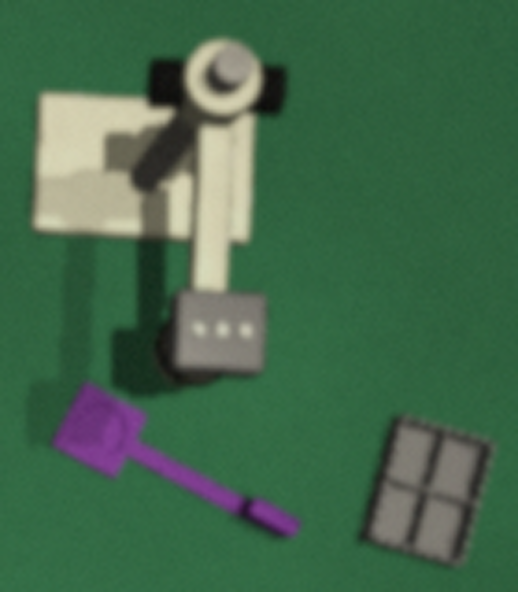

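View pics/cs2.png

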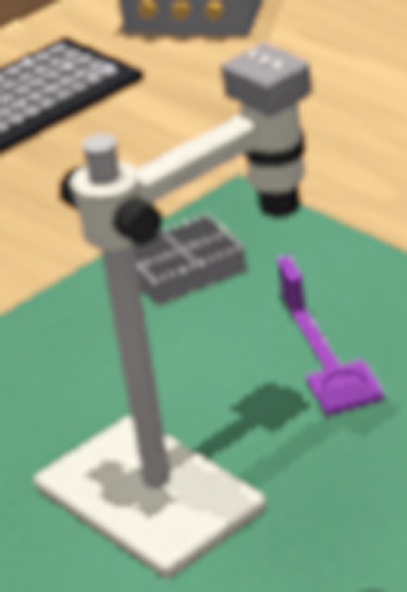

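Run:
```python
from h import *
np.set_printoptions(precision=4,suppress=True)
d=load('top'); f=d['frame']; hsv=cv2.cvtColor(f,cv2.COLOR_RGB2HSV)
nong=((hsv[:,:,1]<75)).astype(np.uint8); nong[:100]=0;nong[298:]=0;nong[:,:118]=0;nong[:,505:]=0
n,l,st,ce=cv2.connectedComponentsWithStats(nong)
for i in range(1,n):
    if st[i,4]>60: print(i,st[i],ce[i])
# tray
i=l[211,321]; m=(l==i).astype(np.uint8)
head=cv2.morphologyEx(m,cv2.MORPH_OPEN,np.ones((9,9)))
ys,xs=np.nonzero(head)
c=cv2.findContours(head,0,1)[0][0]; R=cv2.minAreaRect(c); print('head px',R, 'centroid',xs.mean(),ys.mean())
H=onz(d,xs.mean(),ys.mean(),.009); print('head',H)
P=np.array([onz(d,u,v,.009)[:2] for u,v in cv2.boxPoints(R)]);print(P, np.linalg.norm(np.diff(P,axis=0),axis=1))
# stem axis
ys,xs=np.nonzero(m&(1-cv2.dilate(head,np.ones((5,5)))))
sel=ys<248
Q=np.array([onz(d,u,v,.007)[:2] for u,v in zip(xs[sel],ys[sel])])
vx=cv2.fitLine(Q.astype(np.float32),2,0,.01,.01).ravel();print('stem',vx,Q.mean(0), np.degrees(np.arctan2(*(H[:2]-Q.mean(0))[::-1])))
# base plate: 
cv2.imwrite('pics/m.png',nong*255)
```

```text
1 [ 373  130   69   94 3611] [410.1653 171.2423]
2 [305 147  17  20 263] [312.8479 156.4981]
3 [ 203  170   42   65 1491] [220.159  195.4252]
4 [143 181   9  69 349] [146.6619 220.2722]
5 [309 200  31  68 717] [324.4533 224.9791]
6 [379 223  68  43 142] [406.3732 242.6127]
7 [ 463  232   36   41 1031] [480.5238 252.1707]
9 [135 258  20  17 269] [144.855  265.6803]
head px ((321.0, 212.5), (21.0, 20.0), 90.0) centroid 320.7783251231527 212.40886699507388
head [ 0.5938 -0.0302  0.009 ]
[[ 0.6234 -0.0012]
 [ 0.6248 -0.0591]
 [ 0.5637 -0.0604]
 [ 0.5623 -0.0026]] [0.0579 0.0611 0.0578]
stem [ 0.9486  0.3166  0.5246 -0.0516] [ 0.5246 -0.0516] 17.173880861997194
```

View pics/m.png

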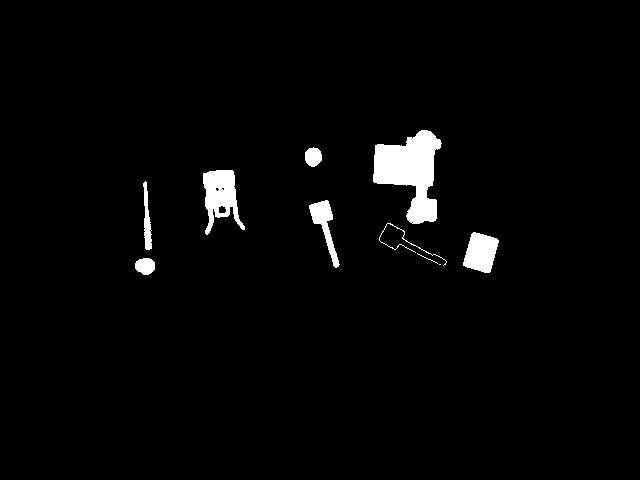

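```bash
cat >> h.py <<'E'
def up(d,x0,y0,x1,y1,k=6):
    im=cv2.resize(d['frame'][y0:y1,x0:x1],None,fx=k,fy=k,interpolation=cv2.INTER_CUBIC)
    return im,(lambda p:(np.asarray(p,float)+.5)/k-.5+np.array([x0,y0]))
def sat(im,t=80): return (cv2.cvtColor(im,cv2.COLOR_RGB2HSV)[:,:,1]<t).astype(np.uint8)
E
python3 - <<'E'
from h import *
np.set_printoptions(precision=4,suppress=True)
d=load('top')
def tray(x0,y0,x1,y1):
    im,g=up(d,x0,y0,x1,y1); m=sat(im,85)
    n,l,st,ce=cv2.connectedComponentsWithStats(m); i=1+st[1:,4].argmax(); m=(l==i).astype(np.uint8)
    K=cv2.getStructuringElement(2,(61,61))
    head=cv2.morphologyEx(m,cv2.MORPH_OPEN,K)
    c=max(cv2.findContours(cv2.dilate(head,np.ones((15,15)))&m,0,1)[0],key=cv2.contourArea)
    hd=cv2.findContours(head,0,1)[0][0]
    R=cv2.minAreaRect(c);print(R)
    P=np.array([onz(d,*g(p),.009)[:2] for p in cv2.boxPoints(R)])
    e=np.diff(np.vstack([P,P[:1]]),axis=0)
    print('head c',P.mean(0),np.linalg.norm(e,axis=1),np.degrees(np.arctan2(e[:,1],e[:,0])))
    M=cv2.moments(hd);H=onz(d,*g([M['m10']/M['m00'],M['m01']/M['m00']]),.009)[:2];print('H',H)
    s=m&(1-cv2.dilate(head,np.ones((25,25))))
    ys,xs=np.nonzero(s)
    Q=np.array([onz(d,*g(p),.007)[:2] for p in np.c_[xs,ys][::7]])
    r_=np.linalg.norm(Q-H,axis=1); k=(r_>.04)&(r_<.115)
    v=cv2.fitLine(Q[k].astype(np.float32),2,0,.01,.01).ravel(); v[:2]*=np.sign(v[0])
    print('stem deg',np.degrees(np.arctan2(v[1],v[0])),v[2:], 'head off line',np.cross(v[:2],H-v[2:]))
    # grip top at 46mm
    Q=np.array([onz(d,*g(p),.046)[:2] for p in np.c_[xs,ys][::3]])
    a=Q@v[:2]; print('back end along', a.min()-H@v[:2]); k=a<a.min()+.034
    print('grip c',Q[k].mean(0),'perp spread',np.ptp(Q[k]@np.array([-v[1],v[0]])))
    print('pred grip',H-.145*v[:2])
tray(300,190,350,275)
E
```

```text
((128.75885009765625, 141.94131469726562), (146.02890014648438, 126.93763732910156), 74.62374877929688)
head c [ 0.5914 -0.031 ] [0.0613 0.0708 0.0611 0.0707] [ -73.1955 -163.5351  106.7456   16.613 ]
H [ 0.5949 -0.0299]
stem deg 17.177526 [ 0.5203 -0.0528] head off line -0.0001944190441525162
back end along -0.16609892485252292
grip c [ 0.4529 -0.0731] perp spread 0.01864024956793303
pred grip [ 0.4564 -0.0728]<stdin>:21: DeprecationWarning: Arrays of 2-dimensional vectors are deprecated. Use arrays of 3-dimensional vectors instead. (deprecated in NumPy 2.0)
```

Run:
```python
from h import *
d=load('top'); im,g=up(d,197,163,252,243,10); im=im[:,:,::-1].copy()
for i in range(0,550,50): cv2.putText(im,str(i),(i,10),0,.35,(0,255,255)); cv2.line(im,(i,0),(i,800),(0,90,90),1)
for i in range(0,800,50): cv2.putText(im,str(i),(0,i),0,.35,(0,255,255)); cv2.line(im,(0,i),(550,i),(0,90,90),1)
cv2.imwrite('pics/dt.png',im[:600]); cv2.imwrite('pics/dt2.png',im[300:])
```

```text
(no output)
```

View pics/dt.png

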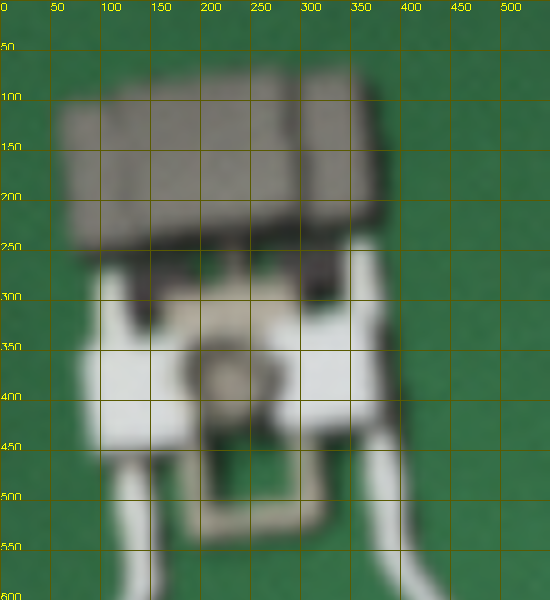

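View pics/dt2.png

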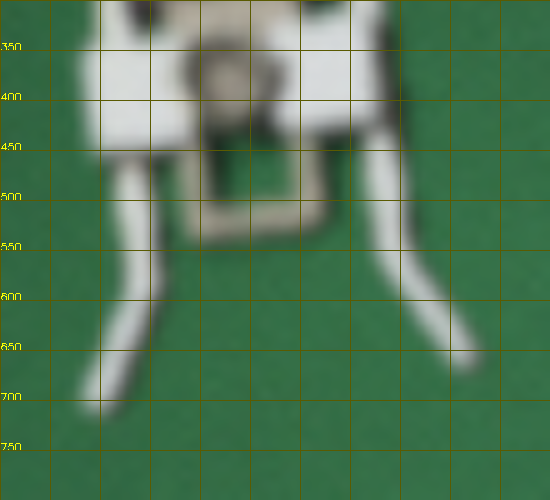

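Run:
```python
from h import *
np.set_printoptions(precision=4,suppress=True)
d=load('top'); g=lambda p:(np.array(p,float)+.5)/10-.5+np.array([197,163])
W=lambda p,z:onz(d,*g(p),z)[:2]
ang=lambda v:np.degrees(np.arctan2(v[1],v[0]))
L0,L1,LB,LE=[W(p,.02) for p in((108,275),(130,470),(145,570),(92,708))]
R0,R1,RB,RE=[W(p,.02) for p in((362,245),(380,440),(395,545),(470,660))]
print('wall ang',ang(L0-LB),ang(R0-RB),ang(L0-L1),ang(R0-R1))
print('perp by bends',ang(LB-RB)-90,'ends',ang(LE-RE)-90, np.linalg.norm(LB-RB),np.linalg.norm(LE-RE))
print('mid bend',(LB+RB)/2,'mid end',(LE+RE)/2,'mid0',(L0+R0)/2,'ang',ang((L0+R0-LE-RE)/2))
print('tube top',W((235,380),.07))
G0,G1=W((190,537),.03),W((325,517),.03);print('gate',ang(G0-G1)-90,(G0+G1)/2)
B=[W(p,.03) for p in((62,100),(360,68),(75,248),(378,220))]
print('block',ang(B[0]-B[1])-90,ang(B[2]-B[3])-90)
# bridges outer z=.048
a,b,c,e=[W(p,.048) for p in((82,352),(375,310),(95,460),(380,418))]; print('br',ang(a-b)-90,ang(c-e)-90,(a+b+c+e)/4)
s=load('scene'); 
p=np.array([513,410])/5-.4+np.array([265,240])
print('scene tube',onz(s,*p,.07))
for pos in [(.04,'x')]: pass
```

```text
wall ang 9.164718651026474 8.115606320685567 8.464091576020955 7.126151375000481
perp by bends 7.043091609742106 ends 8.57036450017462 0.07196092878812883 0.10892820572357843
mid bend [0.569  0.2482] mid end [0.5327 0.2438] mid0 [0.6548 0.2613] ang 8.125874605773358
tube top [0.6126 0.2507]
gate 9.78571078066716 [0.5765 0.2503]
block 7.501606303350556 6.629938482842377
br 9.534143071364355 9.750941487584697 [0.6144 0.2553]
scene tube [0.6149 0.2565 0.07  ]
```

Run:
```python
from h import *
d=load('top'); im,g=up(d,368,125,446,230,7); im=im[:,:,::-1].copy()
def grid(im):
    h,w=im.shape[:2]
    for i in range(0,w,50): cv2.putText(im,str(i),(i,10),0,.35,(0,0,255)); cv2.line(im,(i,0),(i,h),(0,90,90),1)
    for i in range(0,h,50): cv2.putText(im,str(i),(0,i),0,.35,(0,0,255)); cv2.line(im,(0,i),(w,i),(0,90,90),1)
    return im
im=grid(im)
cv2.imwrite('pics/st.png',im[:600]); cv2.imwrite('pics/st2.png',im[300:])
d=load('scene'); im,g=up(d,165,155,255,305,7); im=im[:,:,::-1].copy();im=grid(im)
cv2.imwrite('pics/ss.png',im[:500]); cv2.imwrite('pics/ss2.png',im[500:])
```

```text
(no output)
```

View pics/st.png

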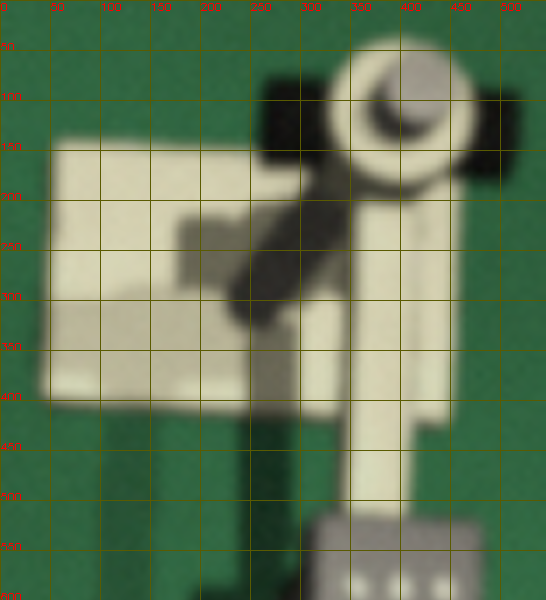

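View pics/st2.png

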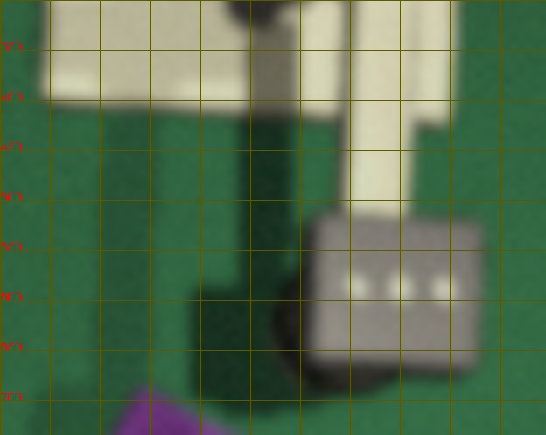

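View pics/ss.png

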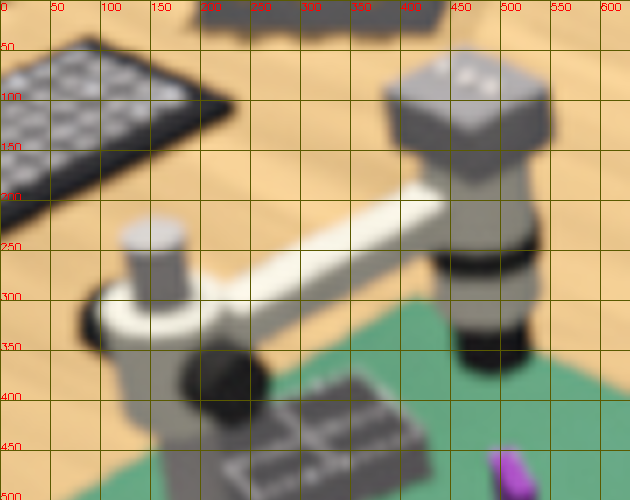

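View pics/ss2.png

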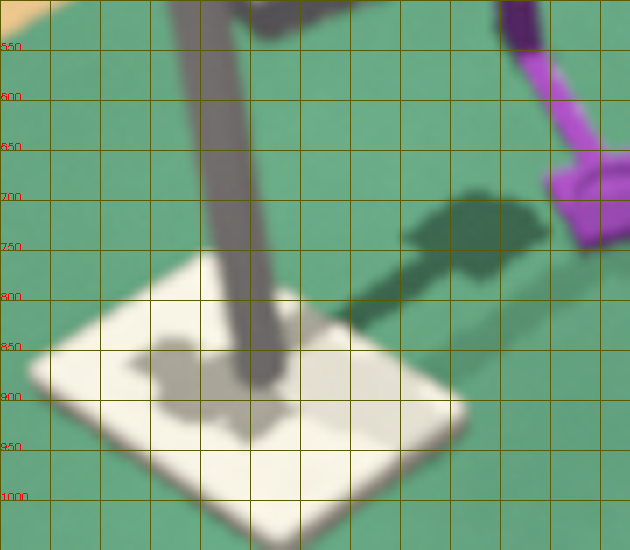

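Run:
```python
from h import *
np.set_printoptions(precision=4,suppress=True)
t=load('top');s=load('scene')
gt=lambda p:(np.array(p,float)+.5)/7-.5+np.array([368,125])
gs=lambda p:(np.array(p,float)+.5)/7-.5+np.array([165,155])
ang=lambda v:np.degrees(np.arctan2(v[1],v[0]))
TL,BL,BR,TR=[onz(t,*gt(p),.016)[:2] for p in((52,140),(42,400),(448,423),(459,163))]
print('top plate',ang(TL-BL),ang(BL-BR)-90,np.linalg.norm(TL-BL),np.linalg.norm(BL-BR),'c',(TL+BR)/2,)
A,B,C,D=[onz(s,*gs(p),.016)[:2] for p in((28,868),(278,1046),(466,910),(210,748))]
print('scene plate',A,B,C,D,np.linalg.norm(A-B),np.linalg.norm(B-C),ang(B-C),ang(B-A)-90,'c',(A+C)/2,(B+D)/2)
print('pillar top',onz(t,*gt((418,85)),.346),onz(s,*gs((153,232)),.346))
def tri(p,q):
    c1,k1=ray(t,*gt(p));c2,k2=ray(s,*gs(q)); k1/=np.linalg.norm(k1);k2/=np.linalg.norm(k2)
    M=np.c_[k1,-k2];x=np.linalg.lstsq(M,c2-c1,rcond=None)[0];a,b=c1+k1*x[0],c2+k2*x[1];return (a+b)/2,np.linalg.norm(a-b)
print('box top',tri((397,592),(467,90)))
print('leds mid',tri((400,588),(468,77)))
bt=tri((397,592),(467,90))[0]
print('box edge ang',[ang(onz(t,*gt(a),bt[2])[:2]-onz(t,*gt(b),bt[2])[:2]) for a,b in (((318,513),(308,662)),((484,526),(478,670)))])
print('arm ang',ang(onz(t,*gt((376,220)),.26)[:2]-onz(t,*gt((376-0,500)),.26)[:2]))
# lens: scene ray at given z
for z in(.17,.18,.19,.2,.21,.22): print(z,onz(s,*gs((493,361)),z))
```

```text
top plate -1.3288896142578477 -1.9262961424631726 0.10922182564006859 0.16810440593533407 c [ 0.7374 -0.2661]
scene plate [ 0.7932 -0.3521] [ 0.8016 -0.1814] [ 0.693  -0.1785] [ 0.6865 -0.3508] 0.1709367785071159 0.10861244216393186 -1.5449456124226284 -2.82364399859442 c [ 0.7431 -0.2653] [ 0.7441 -0.2661]
pillar top [ 0.7282 -0.2657  0.346 ] [ 0.7309 -0.2669  0.346 ]
box top (array([ 0.5642, -0.2629,  0.3364]), np.float64(0.0015535873312200095))
leds mid (array([ 0.5643, -0.2621,  0.3429]), np.float64(0.0005582751150495663))
box edge ang [np.float64(-3.2381874066552023), np.float64(-1.9734533707274322)]
arm ang 0.49300267436370393
0.17 [ 0.5318 -0.3004  0.17  ]
0.18 [ 0.5422 -0.289   0.18  ]
0.19 [ 0.5527 -0.2776  0.19  ]
0.2 [ 0.5632 -0.2662  0.2   ]
0.21 [ 0.5736 -0.2548  0.21  ]
0.22 [ 0.5841 -0.2434  0.22  ]
```

Measurements so far:
- Tray head is at (0.595, -0.030), yaw 17.2°, with the grip at (0.456, -0.073).
- Dispenser is near (0.615, 0.255), yaw about 8.2°.
- Lens is near (0.565, -0.261, 0.202).

Now I move above the grip.

Request:
move_arm(
  plan=[
    [0.02,-0.05,0,3.4],
    [0.04,-0.1,0,6.8],
    [0.06,-0.15,0,10.2],
    [0.082,-0.2,0,13.6],
    [0.103,-0.25,0,17],
    [0.124,-0.3,0,20.4],
    [0.144,-0.35,0,23.8],
    [0.165,-0.4,0,27.2],
    [0.185,-0.45,0,30.6],
    [0.206,-0.5,0,34],
  ],
  hand=0,
  grip_force=80,
)

```text
t: 1.35
tcp_pos: [0.3864, 0.0965, 0.4036]
tool_rot: [-0.474, 3.105, -0.003]
ft_force: [1.5, 0.9, -0.3]
width: 0.0852
```

Request:
move_arm(
  plan=[
    [0.02,-0.05,0,0],
    [0.04,-0.1,0,0],
    [0.06,-0.14,0,0],
    [0.07,-0.171,-0.03,0],
    [0.07,-0.171,-0.07,0],
    [0.07,-0.171,-0.1,0],
    [0.07,-0.171,-0.1,0],
    [0.07,-0.171,-0.1,0],
  ],
)

```text
t: 2.35
tcp_pos: [0.4568, -0.0746, 0.3047]
tool_rot: [-0.474, 3.104, -0.003]
ft_force: [-0.0, -0.1, 1.1]
width: 0.0854
```

Run:
```python
from h import *
s=r.state();print(s['t'],s['tcp_pos'],s['tool_rot'],s['q'],s['ft_force'])
R=cv2.Rodrigues(np.array(s['tool_rot']))[0];print(np.degrees(np.arctan2(R[1,0],R[0,0])))
d=grab('scene','s1.png');im,g=up(d,240,160,380,310,4);cv2.imwrite('pics/s1c.png',im[:,:,::-1])
d=grab('top','t1.png')
```

```text
2.35 [ 0.45680296 -0.07457389  0.30467378] [-0.47360082  3.10418461 -0.00347924] [-3.32021232e-01 -7.54941689e-02  2.03559195e+00 -1.37567947e-03
  1.17914976e+00 -2.20509591e+00] [-0.00792589 -0.07551381  1.05630882]
-162.6506465258593
```

View pics/s1c.png

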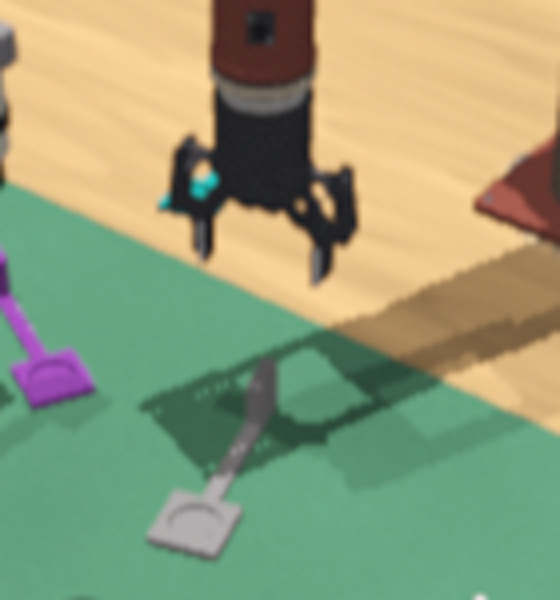

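The crop shows the grey tray's grip at about (262,385), straight below the open fingers. The fingers open across it, so I descend and grip.

Request:
move_arm(
  plan=[
    [-0.001,0.002,-0.03,0],
    [-0.001,0.002,-0.06,0],
    [-0.001,0.002,-0.09,0],
    [-0.001,0.002,-0.11,0],
    [-0.001,0.002,-0.124,0],
    [-0.001,0.002,-0.124,0],
    [-0.001,0.002,-0.124,0],
  ],
)

```text
t: 3.32
tcp_pos: [0.4568, -0.0728, 0.1825]
tool_rot: [-0.473, 3.101, -0.006]
ft_force: [0.3, -0.1, 0.2]
width: 0.0851
```

Request:
move_arm(
  plan=[
    [0,0,0,0],
    [0,0,0,0],
    [0,0,0,0],
    [0,0,0,0],
    [0,0,0,0],
    [0,0,0,0],
    [0,0,0,0],
    [0,0,0,0],
  ],
  hand=1,
  grip_force=80,
)

```text
t: 4.32
tcp_pos: [0.457, -0.0729, 0.1827]
tool_rot: [-0.473, 3.101, -0.007]
ft_force: [-1.6, -0.5, 4.6]
width: 0.0132
```

Run:
```python
from h import *
s=r.state();print(s['t'],s['tcp_pos'],s['width'],s['ft_force'])
d=grab('scene','s2.png');im,g=up(d,240,210,340,310,6);cv2.imwrite('pics/s2c.png',im[:,:,::-1])
d=grab('top','t2.png')
```

```text
4.325 [ 0.45696583 -0.07287984  0.18269067] 0.0131721953573372 [-1.57596769 -0.47640154  4.64804239]
```

View pics/s2c.png

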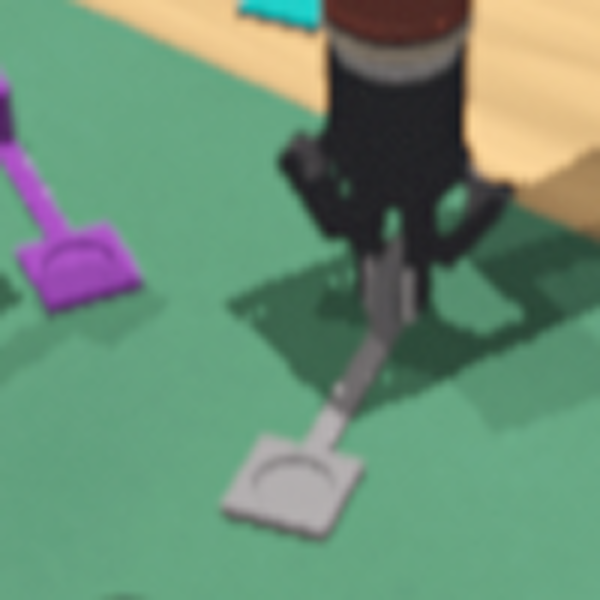

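View pics/t2.png

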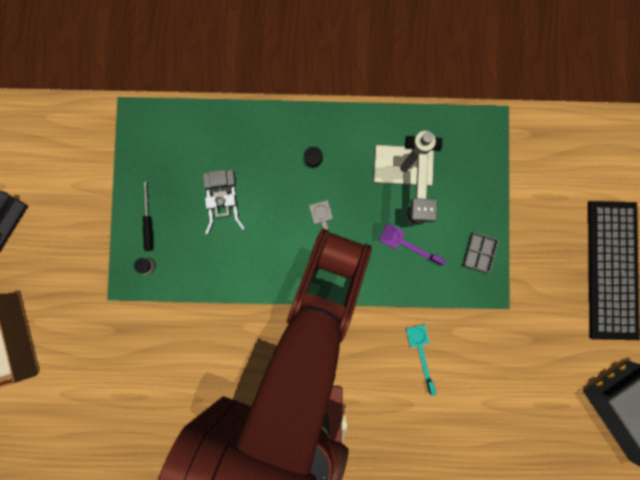

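The jaws closed at 13.2 mm on the grey grip, and the tray lies flat. I lift it a little, retreat, and carry it to stand in front of the dispenser mouth.

Request:
move_arm(
  plan=[
    [0,0,0.015,0],
    [-0.01,0.01,0.03,0],
    [-0.03,0.03,0.035,-1],
    [-0.06,0.06,0.035,-2],
    [-0.09,0.09,0.035,-4],
    [-0.118,0.12,0.035,-6],
    [-0.118,0.16,0.035,-8],
    [-0.118,0.2,0.035,-9],
    [-0.118,0.24,0.035,-9],
    [-0.118,0.27,0.035,-9],
  ],
)

```text
t: 5.68
tcp_pos: [0.3385, 0.1987, 0.2182]
tool_rot: [-0.23, 3.128, -0.007]
ft_force: [0.1, -0.2, -1.1]
width: 0.0138
```

Request:
move_arm(
  plan=[
    [0,0.01,0,0],
    [0,0.018,0,0],
    [0,0.018,-0.01,0],
    [0,0.018,-0.02,0],
    [0,0.018,-0.02,0],
    [0,0.018,-0.02,0],
  ],
)

```text
t: 6.42
tcp_pos: [0.3385, 0.2163, 0.1979]
tool_rot: [-0.229, 3.129, -0.007]
ft_force: [0.4, -0.6, -1.3]
width: 0.0131
```

Run:
```python
from h import *
s=r.state();print(s['t'],s['tcp_pos'],s['tool_rot'],s['width'],s['ft_force'])
R=cv2.Rodrigues(np.array(s['tool_rot']))[0];print(np.degrees(np.arctan2(R[1,0],R[0,0])),R[:,2])
d=grab('scene','s3.png');im,g=up(d,300,230,430,370,4);cv2.imwrite('pics/s3c.png',im[:,:,::-1])
d=grab('top','t3.png');im,g=up(d,180,160,280,280,5);cv2.imwrite('pics/t3c.png',im[:,:,::-1])
```

```text
6.425 [0.33854181 0.21627288 0.19793414] [-0.22923335  3.12886798 -0.00712584] 0.013050883083001515 [ 0.40725071 -0.55450113 -1.33001309]
-171.61898440801832 [ 0.00465087 -0.00421411 -0.99998031]
```

View pics/s3c.png

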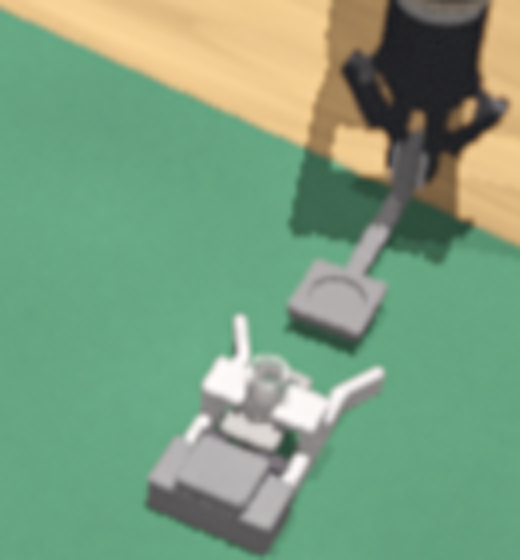

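View pics/t3c.png

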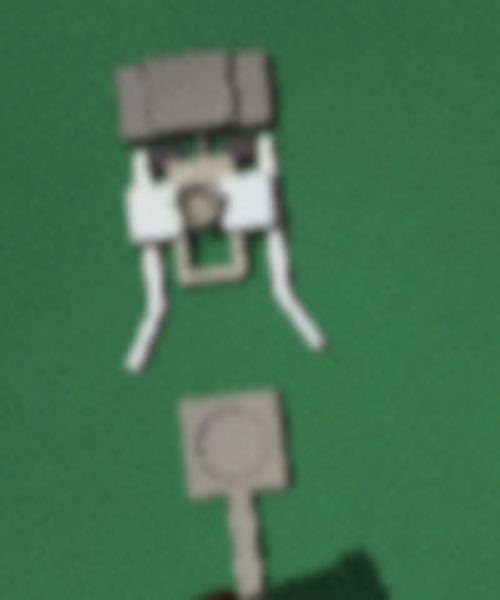

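```bash
cat > head.py <<'E'
from h import *
np.set_printoptions(precision=4,suppress=True)
def head(d,x0,y0,x1,y1,z,k=6):
    im,g=up(d,x0,y0,x1,y1,k); m=sat(im,85)
    n,l,st,ce=cv2.connectedComponentsWithStats(m); i=1+st[1:,4].argmax(); m=(l==i).astype(np.uint8)
    hd=cv2.morphologyEx(m,cv2.MORPH_OPEN,np.ones((41,41),np.uint8))
    c=max(cv2.findContours(hd,0,1)[0],key=cv2.contourArea)
    W=np.array([onz(d,*g(p),z)[:2] for p in c[:,0]],np.float32)
    R=cv2.minAreaRect((W*1000).astype(np.float32)); return R
E
python3 - <<'E'
from head import *
d=load('top')
print(head(d,205,230,250,275,.024))
im,g=up(d,205,230,250,262,8); 
hsv=cv2.cvtColor(im,cv2.COLOR_RGB2HSV)[:,:,1].astype(float)
m=(hsv<85).astype(np.uint8)
# left/right/front edges by line fits in world
W=lambda p:onz(d,*g(p),.024)[:2]
L=[];Rr=[];F=[]
for y in range(110,230,4):
    xs=np.nonzero(m[y])[0]; L.append(W((xs[0],y)));Rr.append(W((xs[-1],y)))
for x in range(90,200,4):
    ys=np.nonzero(m[:,x])[0]; F.append(W((x,ys[0])))
for n,P in(('L',L),('R',Rr),('F',F)):
    v=cv2.fitLine(np.array(P,np.float32),cv2.DIST_HUBER,0,.001,.001).ravel();print(n,np.degrees(np.arctan2(v[1],v[0])),v[2:])
cv2.imwrite('pics/hm.png',np.hstack([m*255]))
print(m.shape)
E
```

```text
((481.15570068359375, 236.79005432128906), (65.17767333984375, 61.74072265625), 6.607935428619385)
L 8.056873 [0.4757 0.2667]
R 6.6424556 [0.4779 0.2055]
F -81.52678 [0.5118 0.2487]
(256, 360)
```

View pics/hm.png

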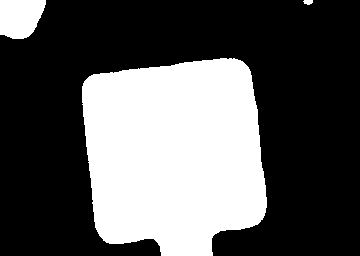

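Line check: the head centre is (0.480, 0.2365) with the tool at 8.4°. It lies within 1 mm of the mouth's midline, whose yaw is about 8.2°. I lower it to the bench.

Request:
move_arm(
  plan=[
    [0,0,-0.005,0],
    [0,0,-0.01,0],
    [0,0,-0.0145,0],
    [0,0,-0.0145,0],
    [0,0,-0.0145,0],
  ],
)

```text
t: 7.15
tcp_pos: [0.3388, 0.2166, 0.1838]
tool_rot: [-0.23, 3.128, -0.007]
ft_force: [0.5, 0.2, -1.2]
width: 0.013
```

Request:
move_arm(
  plan=[
    [0.0,0.0,-0.001,0],
    [0.015,0.0022,-0.001,0],
    [0.03,0.0043,-0.001,0],
    [0.045,0.0065,-0.001,0],
    [0.06,0.0086,-0.001,0],
    [0.07,0.01,-0.001,0],
    [0.07,0.01,-0.001,0],
  ],
)

```text
t: 8.02
tcp_pos: [0.4095, 0.2266, 0.1828]
tool_rot: [-0.229, 3.128, -0.007]
ft_force: [-0.3, -0.3, -1.2]
width: 0.0129
```

Run:
```python
from h import *
s=r.state();print(s['t'],s['tcp_pos'],s['tool_rot'],s['width'],s['ft_force'])
d=grab('scene','s4.png');im,g=up(d,320,250,430,370,5);cv2.imwrite('pics/s4c.png',im[:,:,::-1])
d=grab('top','t4.png');im,g=up(d,190,165,260,265,6);cv2.imwrite('pics/t4c.png',im[:,:,::-1])
```

```text
8.025 [0.4095158  0.22657373 0.18277591] [-0.22915292  3.12784007 -0.00662002] 0.012854536614104047 [-0.30077506 -0.29098835 -1.23394443]
```

View pics/s4c.png

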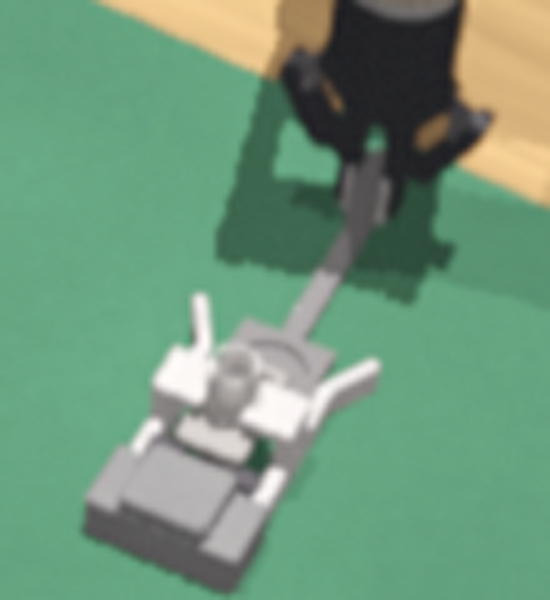

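View pics/t4c.png

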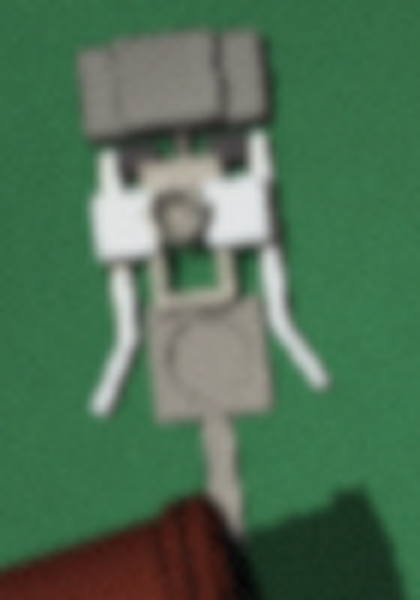

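Run:
```python
from h import *
np.set_printoptions(precision=4,suppress=True)
d=load('top'); im,g=up(d,190,165,260,265,10)
h=cv2.cvtColor(im,cv2.COLOR_RGB2HSV); gray=im.min(2).astype(int)
v=im.max(2).astype(int)
for y in (510,530,550,570,590,620,650,680):
    row=h[y,:,1].astype(int); m=row<80
    e=np.nonzero(np.diff(m.astype(int)))[0]
    print(y,e,[ '%.4f'%onz(d,*g((x,y)),.02)[1] for x in e],[ '%.4f'%onz(d,*g((x,y)),.009)[1] for x in e],'x=%.4f'%onz(d,*g((350,y)),.009)[0])
im2=im[450:720,150:560,::-1]; cv2.imwrite('pics/g4.png',cv2.resize(im2,None,fx=1.9,fy=1.9))
```

```text
510 [183 486] ['0.2935', '0.2066'] ['0.2958', '0.2083'] x=0.5783
530 [186 490] ['0.2925', '0.2053'] ['0.2947', '0.2070'] x=0.5725
550 [187 501] ['0.2920', '0.2020'] ['0.2942', '0.2036'] x=0.5667
570 [187 451 460 515] ['0.2918', '0.2161', '0.2135', '0.1978'] ['0.2940', '0.2178', '0.2152', '0.1994'] x=0.5609
590 [180 232 239 452 476 529] ['0.2936', '0.2787', '0.2766', '0.2156', '0.2088', '0.1936'] ['0.2958', '0.2808', '0.2788', '0.2174', '0.2104', '0.1951'] x=0.5551
620 [168 220 245 457 497 549] ['0.2967', '0.2818', '0.2746', '0.2139', '0.2025', '0.1876'] ['0.2990', '0.2840', '0.2768', '0.2156', '0.2041', '0.1891'] x=0.5464
650 [155 207 248 459 523 545] ['0.3001', '0.2852', '0.2735', '0.2131', '0.1947', '0.1884'] ['0.3024', '0.2874', '0.2756', '0.2148', '0.1963', '0.1900'] x=0.5377
680 [147 195 253 456] ['0.3021', '0.2883', '0.2717', '0.2136'] ['0.3044', '0.2906', '0.2739', '0.2153'] x=0.5290
```

View pics/g4.png

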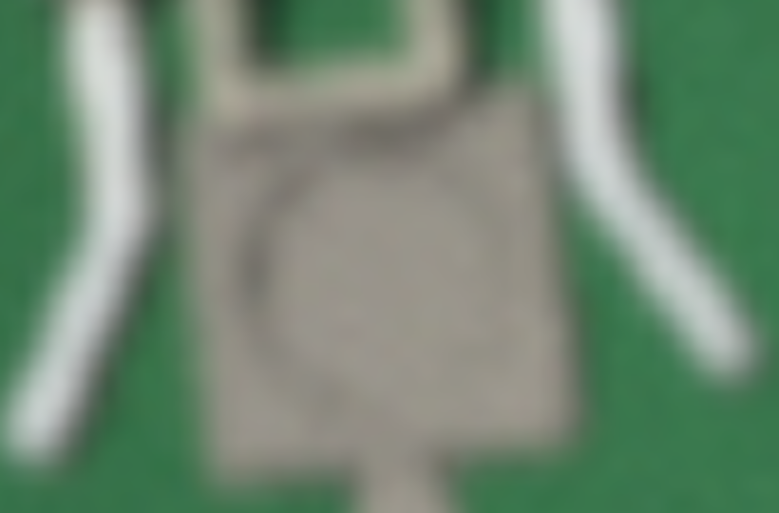

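The gaps between head and walls come out at 3.3 mm left and 3.5 mm right once parallax is allowed for, so the head is centred. I push on, watching the force.

Request:
move_arm(
  plan=[
    [0.01,0.0014,0,0],
    [0.02,0.0028,0,0],
    [0.03,0.0043,0,0],
    [0.035,0.005,0,0],
    [0.035,0.005,0,0],
  ],
)

```text
t: 8.75
tcp_pos: [0.4443, 0.2316, 0.1827]
tool_rot: [-0.229, 3.127, -0.007]
ft_force: [0.8, -0.3, 0.0]
width: 0.0131
```

Request:
move_arm(
  plan=[
    [0.003,0.0004,0,0],
    [0.006,0.0009,0,0],
    [0.009,0.0013,0,0],
    [0.012,0.0017,0,0],
    [0.012,0.0017,0,0],
  ],
)

```text
t: 9.38
tcp_pos: [0.4557, 0.2333, 0.1827]
tool_rot: [-0.23, 3.13, -0.007]
ft_force: [-6.3, -1.1, 5.5]
width: 0.0129
```

Request:
move_arm(
  plan=[
    [0.003,0.0004,0,0],
    [0.006,0.0009,0,0],
    [0.008,0.0011,0,0],
    [0.008,0.0011,0,0],
    [0.008,0.0011,0,0],
  ],
)

```text
t: 10.0
tcp_pos: [0.4629, 0.2344, 0.1827]
tool_rot: [-0.23, 3.132, -0.008]
ft_force: [-7.7, -2.0, 8.4]
width: 0.0132
```

Run:
```python
from h import *
s=r.state();print(s['t'],s['tcp_pos'],s['tool_rot'],s['width'],s['ft_force'],s['wrist_torque'])
d=grab('scene','s5.png');im,g=up(d,320,250,430,370,5);cv2.imwrite('pics/s5c.png',im[:,:,::-1])
d=grab('top','t5.png');im,g=up(d,195,165,250,245,7);cv2.imwrite('pics/t5c.png',im[:,:,::-1])
```

```text
10.0 [0.46294104 0.23435185 0.18270613] [-0.2300949   3.13216972 -0.00761792] 0.013234969623398455 [-7.65581934 -1.99762964  8.44223311] [0.01011738 0.9297981  0.02816651]
```

View pics/s5c.png

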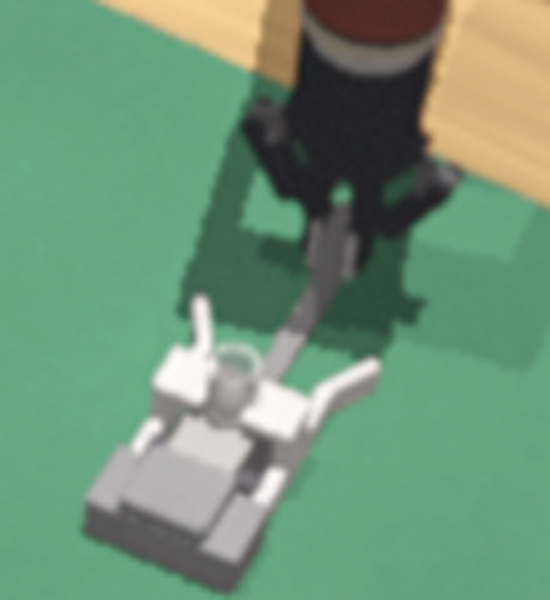

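View pics/t5c.png

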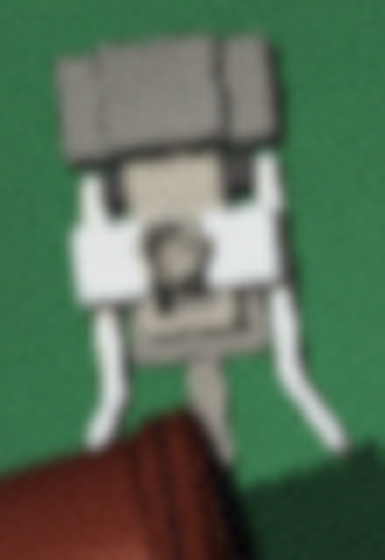

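The gate plate slides towards the stop block and the ball is still in the tube. I continue in small steps.

Request:
move_arm(
  plan=[
    [0.003,0.0004,0.0003,0],
    [0.005,0.0007,0.0003,0],
    [0.006,0.0009,0.0003,0],
    [0.006,0.0009,0.0003,0],
    [0.006,0.0009,0.0003,0],
  ],
)

```text
t: 10.72
tcp_pos: [0.4676, 0.235, 0.1827]
tool_rot: [0.23, -3.13, 0.009]
ft_force: [-11.6, -2.3, 10.3]
width: 0.0132
```

Request:
move_arm(
  plan=[
    [0.002,0.0003,0,0],
    [0.004,0.0006,0,0],
    [0.004,0.0006,0,0],
    [0.004,0.0006,0,0],
  ],
)

```text
t: 11.22
tcp_pos: [0.47, 0.2355, 0.1827]
tool_rot: [0.229, -3.125, 0.01]
ft_force: [-12.7, -3.3, 14.1]
width: 0.0131
```

Run:
```python
from h import *
s=r.state();R=cv2.Rodrigues(np.array(s['tool_rot']))[0];print(R[:,2],s['wrist_torque'])
d=grab('scene','s6.png');im,g=up(d,320,250,430,370,5);cv2.imwrite('pics/s6c.png',im[:,:,::-1])
d=grab('top','t6.png');im,g=up(d,195,165,250,245,7);cv2.imwrite('pics/t6c.png',im[:,:,::-1])
```

```text
[-0.0080526  -0.00706324 -0.99994263] [-0.18089877  1.32702991 -0.11605705]
```

View pics/s6c.png

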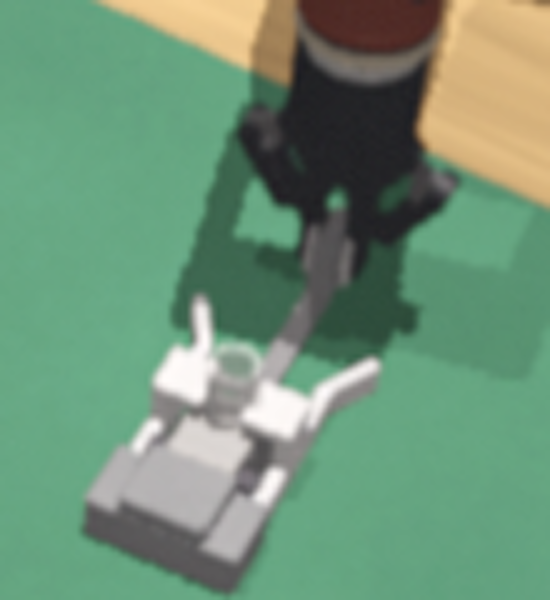

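View pics/t6c.png

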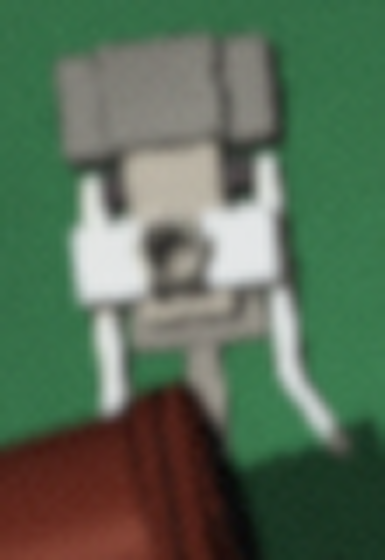

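The scene crop shows the clear tube at (235,375) empty now, so the ball has dropped. I press a bit further onto the stop and hold.

Request:
move_arm(
  plan=[
    [0.002,0.0003,0,0],
    [0.004,0.0006,0,0],
    [0.005,0.0008,0,0],
    [0.005,0.0008,0,0],
    [0.005,0.0008,0,0],
    [0.005,0.0008,0,0],
    [0.005,0.0008,0,0],
  ],
)

```text
t: 12.2
tcp_pos: [0.4736, 0.2361, 0.1827]
tool_rot: [0.229, -3.12, 0.011]
ft_force: [-14.2, -4.5, 13.3]
width: 0.013
```

Request:
move_arm(
  plan=[
    [0.004,0.0006,0,0],
    [0.006,0.0009,0,0],
    [0.006,0.0009,0,0],
    [0.006,0.0009,0,0],
    [0.006,0.0009,0,0],
    [0.006,0.0009,0,0],
  ],
)

```text
t: 12.95
tcp_pos: [0.476, 0.2367, 0.1825]
tool_rot: [0.228, -3.108, 0.014]
ft_force: [-25.3, -6.4, 25.9]
width: 0.0132
```

Run:
```python
from h import *
s=r.state();R=cv2.Rodrigues(np.array(s['tool_rot']))[0];print(R[:,2],s['tcp_pos']+R[:,2]*.155,s['ft_force'],s['wrist_torque'],s['width'])
d=grab('scene','s7.png');im,g=up(d,320,250,430,370,5);cv2.imwrite('pics/s7c.png',im[:,:,::-1])
d=grab('top','t7.png');im,g=up(d,195,165,250,245,7);cv2.imwrite('pics/t7c.png',im[:,:,::-1])
```

```text
[-0.02465735 -0.01102306 -0.99963519] [0.47220567 0.23494629 0.02756118] [-25.25836373  -6.36293624  25.93857068] [-0.47849249  3.15149989 -0.26177851] 0.013164321870179501
```

View pics/s7c.png

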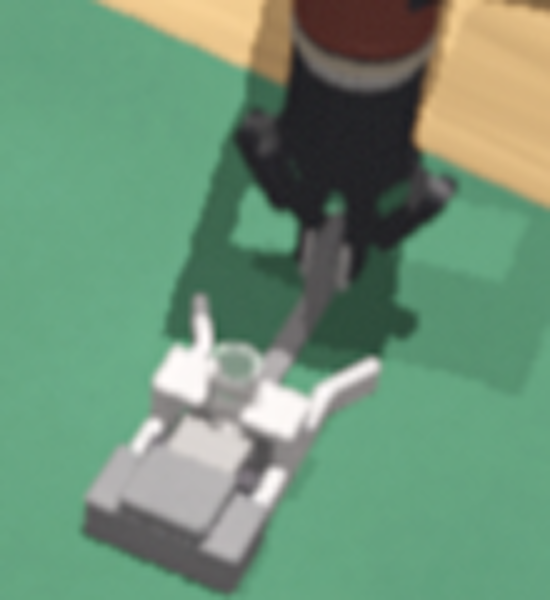

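View pics/t7c.png

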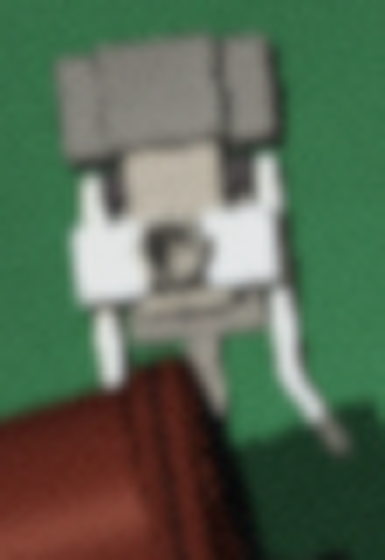

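The force jumped to 25 N, with the grasp point at (0.472, 0.235), as predicted for the nose on the stop. The tube is empty, and it was held for more than 0.5 s. I draw straight back, flat.

Request:
move_arm(
  plan=[
    [-0.004,-0.0006,0,0],
    [-0.008,-0.0011,0,0],
    [-0.014,-0.002,0,0],
    [-0.02,-0.0029,0,0],
    [-0.02,-0.0029,0,0],
  ],
)

```text
t: 13.68
tcp_pos: [0.4558, 0.2337, 0.1827]
tool_rot: [0.228, -3.108, 0.014]
ft_force: [-2.6, -1.1, 4.5]
width: 0.0134
```

Run:
```python
from h import *
s=r.state();R=cv2.Rodrigues(np.array(s['tool_rot']))[0];print(R[:,2],np.degrees(np.arctan2(R[1,0],R[0,0])),s['tcp_pos'],s['tcp_pos']+R[:,2]*.155,s['ft_force'],s['wrist_torque'],s['width'])
```

```text
[-0.02454883 -0.01105924 -0.99963746] -171.60817957036363 [0.455792   0.23370287 0.18268922] [0.45198693 0.23198869 0.02774541] [-2.59197219 -1.11438549  4.53809162] [ 0.02355247 -0.2570821  -0.11397281] 0.013371859424849487
```

Request:
move_arm(
  plan=[
    [-0.008,-0.0011,0,0],
    [-0.018,-0.0026,0,0],
    [-0.028,-0.004,0,0],
    [-0.038,-0.0055,0,0],
    [-0.048,-0.0069,0,0],
    [-0.058,-0.0083,0,0],
    [-0.068,-0.0098,0,0],
    [-0.076,-0.011,0,0],
    [-0.08,-0.0115,0,0],
    [-0.08,-0.0115,0,0],
  ],
)

```text
t: 14.92
tcp_pos: [0.3753, 0.2221, 0.1826]
tool_rot: [0.228, -3.107, 0.015]
ft_force: [-1.4, -0.4, 5.4]
width: 0.0131
```

Request:
move_arm(
  plan=[
    [-0.006,-0.0009,0,0],
    [-0.016,-0.0023,0,0],
    [-0.026,-0.0037,0,0],
    [-0.034,-0.0049,0,0],
    [-0.038,-0.0055,0,0],
    [-0.038,-0.0055,0,0],
  ],
)

```text
t: 15.68
tcp_pos: [0.3367, 0.2166, 0.1825]
tool_rot: [0.229, -3.105, 0.015]
ft_force: [-0.9, 0.5, 6.4]
width: 0.0128
```

Run:
```python
from h import *
s=r.state();R=cv2.Rodrigues(np.array(s['tool_rot']))[0];print(R[:,2],np.degrees(np.arctan2(R[1,0],R[0,0])),s['tcp_pos'],s['ft_force'],s['wrist_torque'],s['width'])
d=grab('scene','s8.png');im,g=up(d,310,230,430,350,5);cv2.imwrite('pics/s8c.png',im[:,:,::-1])
d=grab('top','t8.png');im,g=up(d,190,165,260,275,5);cv2.imwrite('pics/t8c.png',im[:,:,::-1])
```

```text
[-0.02693793 -0.01164931 -0.99956923] -171.58157846267466 [0.33666734 0.21657113 0.18252268] [-0.88566288  0.52157984  6.43894163] [ 0.38480628 -0.47001472  0.0456545 ] 0.012809406283251248
```

View pics/s8c.png

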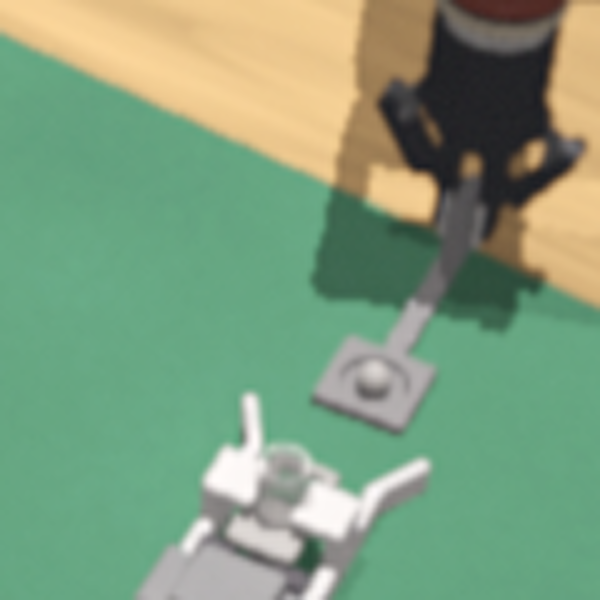

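View pics/t8c.png

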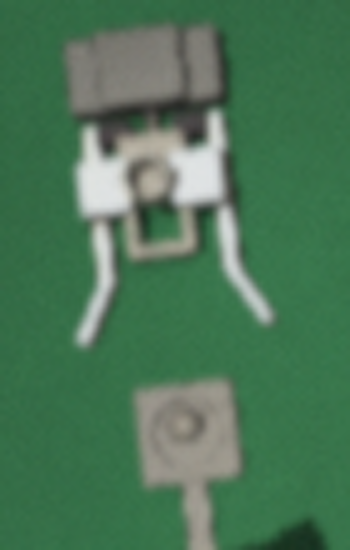

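The ball sits in the pocket: scene crop (373,378), top crop (185,425), with the head well clear of the lips. I lift it.

Request:
move_arm(
  plan=[
    [0,0,0.008,0],
    [0,0,0.02,0],
    [0,0,0.035,0],
    [0,0,0.05,0],
    [0,0,0.065,0],
    [0,0,0.08,0],
    [0,0,0.09,0],
    [0,0,0.095,0],
    [0,0,0.095,0],
    [0,0,0.095,0],
  ],
)

```text
t: 17.02
tcp_pos: [0.3365, 0.2165, 0.277]
tool_rot: [0.228, -3.104, 0.016]
ft_force: [-0.4, -0.1, -1.4]
width: 0.0131
```

Run:
```python
from h import *
s=r.state();R=cv2.Rodrigues(np.array(s['tool_rot']))[0];print(R[:,2],np.degrees(np.arctan2(R[1,0],R[0,0])),s['tcp_pos'],s['ft_force'],s['wrist_torque'],s['width'])
d=grab('scene','s9.png');im,g=up(d,310,200,430,320,5);cv2.imwrite('pics/s9c.png',im[:,:,::-1])
```

```text
[-0.02875426 -0.01223872 -0.99951158] -171.58901681187254 [0.33649591 0.21649986 0.27697533] [-0.42136103 -0.14080265 -1.40385671] [-0.00987776  0.12679237 -0.02939868] 0.013121333427123584
```

View pics/s9c.png

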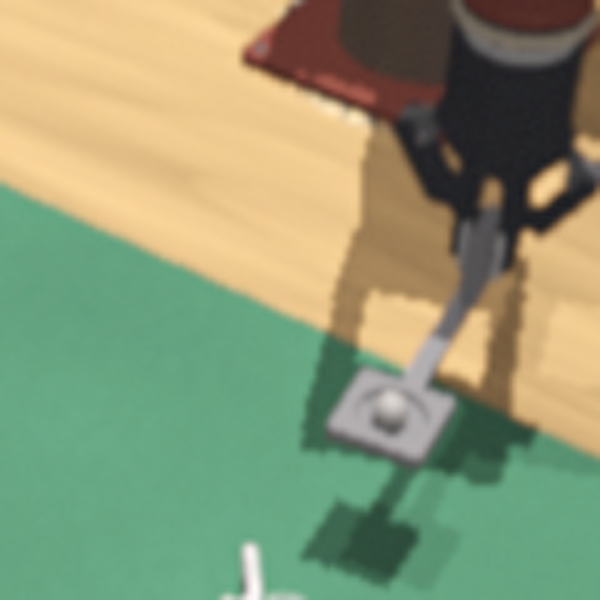

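Request:
move_arm(
  plan=[
    [0.0,-0.008,0.004,-0.5],
    [0.002,-0.024,0.01,-1.5],
    [0.004,-0.046,0.016,-3],
    [0.007,-0.07,0.022,-4.5],
    [0.01,-0.095,0.028,-6],
    [0.014,-0.12,0.034,-7.5],
    [0.018,-0.145,0.038,-9],
    [0.022,-0.168,0.038,-10.5],
    [0.025,-0.184,0.038,-11.5],
    [0.026,-0.19,0.038,-12],
  ],
)

```text
t: 18.32
tcp_pos: [0.3624, 0.0255, 0.3149]
tool_rot: [-0.101, -3.109, 0.011]
ft_force: [0.4, 0.1, -2.2]
width: 0.013
```

Request:
move_arm(
  plan=[
    [0.001,-0.014,0,-0.5],
    [0.002,-0.036,0,-1.5],
    [0.003,-0.06,0,-2.5],
    [0.005,-0.085,0,-3.5],
    [0.007,-0.11,0,-4.5],
    [0.01,-0.135,0,-5.5],
    [0.013,-0.16,0,-6.5],
    [0.015,-0.184,0,-7.5],
    [0.016,-0.202,0,-8],
    [0.016,-0.21,0,-8],
  ],
)

```text
t: 19.58
tcp_pos: [0.3784, -0.1851, 0.3148]
tool_rot: [-0.318, -3.094, 0.007]
ft_force: [-0.2, 0.7, -1.0]
width: 0.0133
```

Run:
```python
from h import *
s=r.state();R=cv2.Rodrigues(np.array(s['tool_rot']))[0];print(s['t'],R[:,2],np.degrees(np.arctan2(R[1,0],R[0,0])),s['tcp_pos'],s['q'],s['ft_force'],s['width'])
d=grab('scene','s10.png');im,g=up(d,180,130,320,270,5);cv2.imwrite('pics/s10c.png',im[:600,:,::-1])
d=grab('top','t10.png');im,g=up(d,330,140,460,280,5);cv2.imwrite('pics/t10c.png',im[100:700,:,::-1])
```

```text
19.575 [-0.03190954 -0.00131918 -0.99948989] 168.25501171782759 [ 0.37836872 -0.18508063  0.31483903] [-0.63489234 -0.18710991  2.11442261 -0.02114004  1.23926539 -1.99368972] [-0.21353842  0.69680967 -0.97306963] 0.013334464748006656
```

View pics/s10c.png

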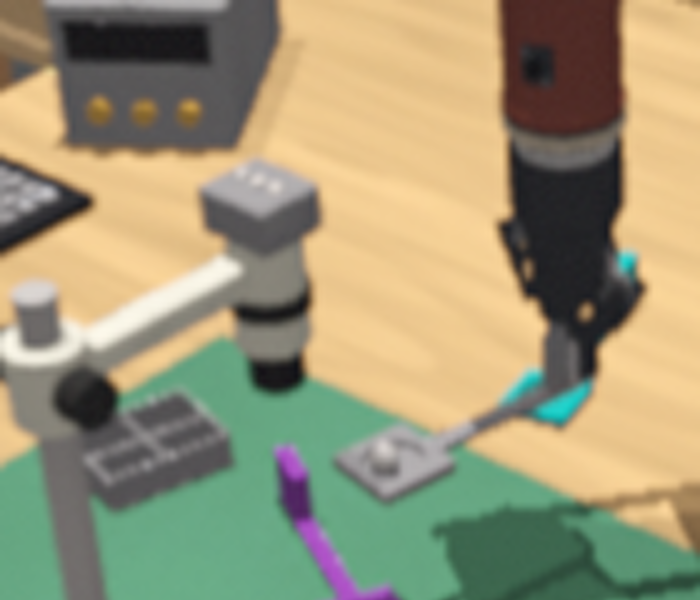

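View pics/t10c.png

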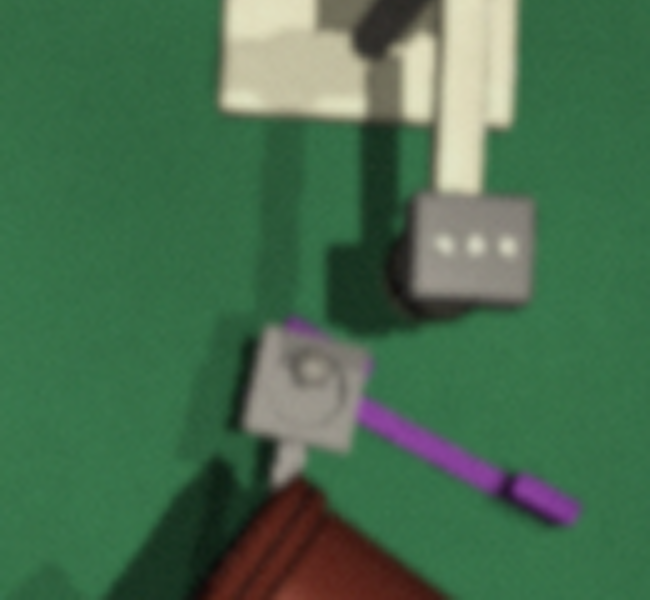

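```bash
cat >> h.py <<'E'
def tri(t,pt,s,ps):
    c1,k1=ray(t,*pt);c2,k2=ray(s,*ps);k1/=np.linalg.norm(k1);k2/=np.linalg.norm(k2)
    x=np.linalg.lstsq(np.c_[k1,-k2],c2-c1,rcond=None)[0];a,b=c1+k1*x[0],c2+k2*x[1];return (a+b)/2,np.linalg.norm(a-b)
E
python3 - <<'E'
from h import *
np.set_printoptions(precision=4,suppress=True)
t=load('top');s=load('scene')
def cx(m):
    n,l,st,ce=cv2.connectedComponentsWithStats(m); return l,st,ce
imt,gt=up(t,370,195,412,238,8); mt=sat(imt,70)
ims,gs=up(s,240,205,275,240,8)
def grid(im):
    im=cv2.resize(im,None,fx=1.6,fy=1.6);h,w=im.shape[:2]
    for i in range(0,w,80): cv2.putText(im,str(int(i/1.6)),(i,10),0,.35,(0,0,255)); cv2.line(im,(i,0),(i,h),(0,90,90),1)
    for i in range(0,h,80): cv2.putText(im,str(int(i/1.6)),(0,i),0,.35,(0,0,255)); cv2.line(im,(0,i),(w,i),(0,90,90),1)
    return im
cv2.imwrite('pics/a.png',grid(imt[:,:,::-1].copy())); cv2.imwrite('pics/b.png',grid(ims[:,:,::-1].copy()))
E
```

```text
(no output)
```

View pics/a.png

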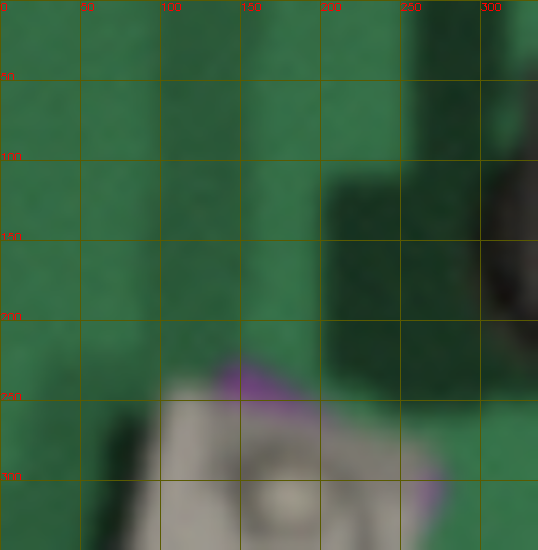

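View pics/b.png

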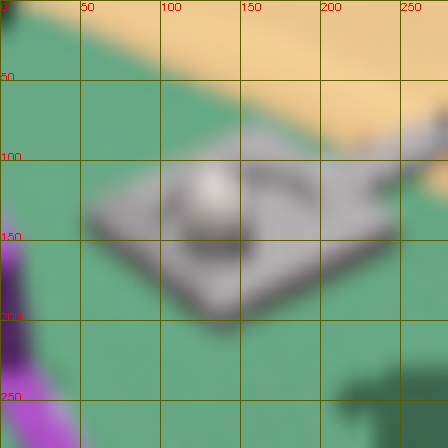

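Run:
```python
from h import *
np.set_printoptions(precision=4,suppress=True)
t=load('top');s=load('scene')
gt=lambda p:(np.array(p)+.5)/5-.5+np.array([330,160.]); gs=lambda p:(np.array(p)+.5)/8-.5+np.array([240,205.])
T=dict(nl=(268,323),nr=(372,357),tr=(348,452),tl=(243,418)); S=dict(nl=(137,193),nr=(53,135),tl=(245,143),tr=(160,78))
C={}
for k in T: C[k],e=tri(t,gt(T[k]),s,gs(S[k])); print(k,C[k],e)
print('c',sum(C.values())/4, 'pitch',((C['tl']+C['tr']-C['nl']-C['nr'])/2)[2]/.056)
R=cv2.Rodrigues(np.array(r.state()['tool_rot']))[0];q=np.array(r.state()['tcp_pos'])
x=-R[:,0]; print('x',x,'pred head', q+.155*R[:,2]+.145*x)
# lens barrel in scene now
im,g=up(s,222,190,250,215,16)
cv2.imwrite('pics/l.png',im[:,:,::-1])
```

```text
nl [ 0.549  -0.1944  0.1379] 0.0009514360174121714
nr [ 0.5338 -0.2519  0.132 ] 0.0021596742183478687
tr [ 0.4829 -0.2392  0.1374] 0.0030262324459207515
tl [ 0.4986 -0.1821  0.1387] 0.00019952115697505763
c [ 0.5161 -0.2169  0.1365] pitch 0.05596543472759924
x [ 0.9786 -0.2035 -0.0309] pred head [ 0.5153 -0.2145  0.1554]
```

View pics/l.png

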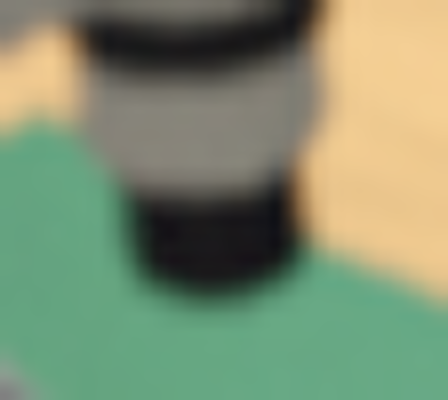

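Triangulated head centre is (0.516, -0.217, 0.137) and the lens is (0.565, -0.261, ~0.203). I shift by about (+0.049, -0.044, +0.004).

Request:
move_arm(
  plan=[
    [0.003,-0.003,0.001,0],
    [0.01,-0.009,0.002,0],
    [0.018,-0.016,0.004,0],
    [0.026,-0.023,0.004,0],
    [0.034,-0.03,0.004,0],
    [0.041,-0.037,0.004,0],
    [0.046,-0.042,0.004,0],
    [0.049,-0.044,0.004,0],
    [0.049,-0.044,0.004,0],
    [0.049,-0.044,0.004,0],
  ],
)

```text
t: 20.92
tcp_pos: [0.4272, -0.2286, 0.3188]
tool_rot: [-0.318, -3.093, 0.007]
ft_force: [-0.4, -0.2, -1.2]
width: 0.0129
```

Run:
```python
from h import *
s=r.state();R=cv2.Rodrigues(np.array(s['tool_rot']))[0];print(s['t'],R[:,2],s['tcp_pos'],s['ft_force'],s['width'])
d=grab('scene','s11.png');im,g=up(d,205,180,280,250,10);im=im[:,:,::-1].copy()
def grid(im):
    h,w=im.shape[:2]
    for i in range(0,w,50): cv2.putText(im,str(i),(i,10),0,.35,(0,0,255)); cv2.line(im,(i,0),(i,h),(0,90,90),1)
    for i in range(0,h,50): cv2.putText(im,str(i),(0,i),0,.35,(0,0,255)); cv2.line(im,(0,i),(w,i),(0,90,90),1)
    return im
cv2.imwrite('pics/s11c.png',grid(im)[:600])
d=grab('top','t11.png');im,g=up(d,380,180,450,240,10);cv2.imwrite('pics/t11c.png',grid(im[:,:,::-1].copy()))
```

```text
20.925 [-0.0321252  -0.00118536 -0.99948315] [ 0.42718617 -0.22861069  0.31875223] [-0.44052687 -0.16256966 -1.22383162] 0.012872625809441344
```

View pics/s11c.png

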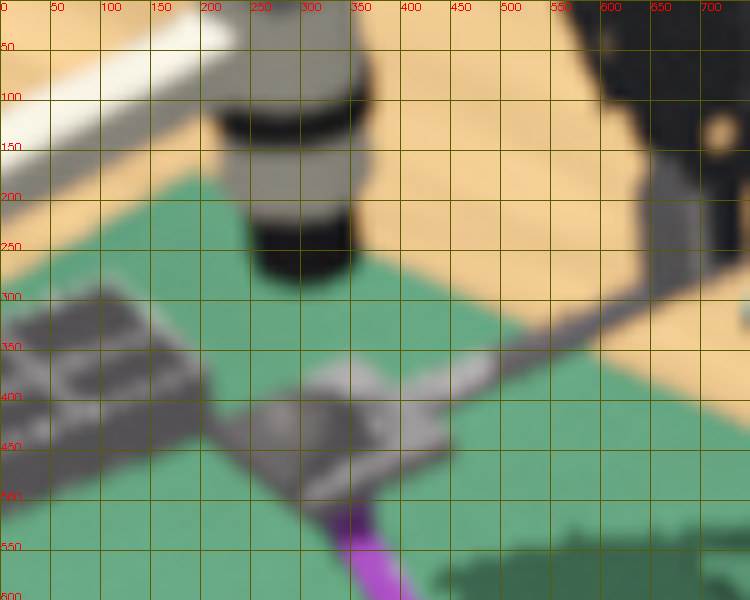

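View pics/t11c.png

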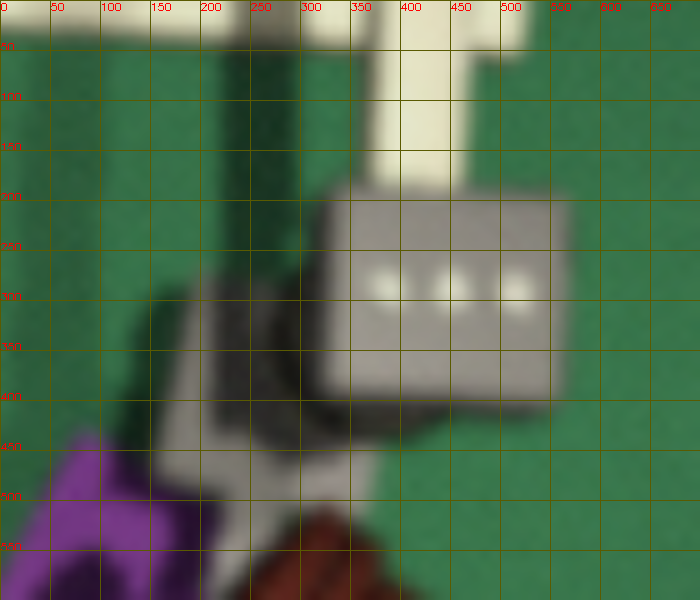

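Run:
```python
from h import *
np.set_printoptions(precision=4,suppress=True)
t=load('top');s=load('scene')
gt=lambda p:(np.array(p)+.5)/10-.5+np.array([380,180.]); gs=lambda p:(np.array(p)+.5)/10-.5+np.array([205,180.])
print('nl',tri(t,gt((192,277)),s,gs((312,512))),'tl',tri(t,gt((155,475)),s,gs((455,440))))
for z in(.136,.139,.142): print('head',onz(s,*gs((332,436)),z))
for z in(.197,.2,.203,.206): print('lens',z,onz(s,*gs((303,256)),z))
R=cv2.Rodrigues(np.array(r.state()['tool_rot']))[0];q=np.array(r.state()['tcp_pos'])
print('pred head', q+.155*R[:,2]-.145*R[:,0])
# lens height check: pillar top / box / barrel vertical px; project predicted lens & head centres
for P in((.565,-.261,.200),(.565,-.261,.205),(.565,-.261,.14)): print(P,(proj(s,P)[0]-[205,180])*10+4.5)
```

```text
nl (array([ 0.5962, -0.2364,  0.1381]), np.float64(0.0026513673334346744)) tl (array([ 0.5427, -0.2265,  0.1398]), np.float64(0.0014669216631539275))
head [ 0.5615 -0.2634  0.136 ]
head [ 0.5644 -0.2603  0.139 ]
head [ 0.5673 -0.2571  0.142 ]
lens 0.197 [ 0.5563 -0.274   0.197 ]
lens 0.2 [ 0.5594 -0.2705  0.2   ]
lens 0.203 [ 0.5626 -0.2671  0.203 ]
lens 0.206 [ 0.5657 -0.2636  0.206 ]
pred head [ 0.5641 -0.2583  0.1594]
(0.565, -0.261, 0.2) [312.4919 274.2171]
(0.565, -0.261, 0.205) [311.1036 260.6024]
(0.565, -0.261, 0.14) [328.7627 433.4036]
```

The head is about 3 mm off towards +y and about 64 mm below the lens. A small correction follows.

Request:
move_arm(
  plan=[
    [0.0005,-0.001,0.001,0],
    [0.001,-0.002,0.002,0],
    [0.001,-0.003,0.003,0],
    [0.001,-0.003,0.004,0],
    [0.001,-0.003,0.004,0],
    [0.001,-0.003,0.004,0],
    [0.001,-0.003,0.004,0],
    [0.001,-0.003,0.004,0],
  ],
)

```text
t: 22.02
tcp_pos: [0.4282, -0.2316, 0.3228]
tool_rot: [-0.318, -3.094, 0.007]
ft_force: [0.5, 0.4, -0.8]
width: 0.0126
```

Run:
```python
from h import *
s=r.state();R=cv2.Rodrigues(np.array(s['tool_rot']))[0];print(s['t'],R[:,2],s['tcp_pos'],s['ft_force'],s['width'],np.abs(s['dq']).max())
d=grab('scene','s12.png');im,g=up(d,205,180,280,250,10);im=im[:,:,::-1].copy()
cv2.imwrite('pics/s12c.png',im[:600])
for P in((.565,-.263,.2045),(.565,-.263,.1445)): print(P,(proj(d,P)[0]-[205,180])*10+4.5)
```

```text
22.025 [-0.03198129 -0.00127809 -0.99948765] [ 0.42818864 -0.23156929  0.32279194] [ 0.5350327   0.36238241 -0.83451631] 0.01255658782344128 0.004928184192643227
(0.565, -0.263, 0.2045) [306.56135335 259.78582775]
(0.565, -0.263, 0.1445) [322.98523378 419.49410074]
```

View pics/s12c.png

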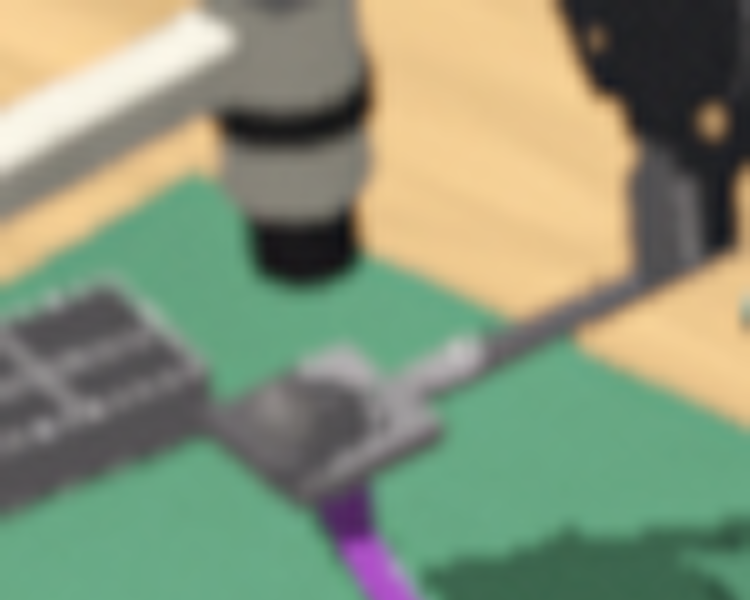

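The head centre shows at crop (322,419), against (323,419) predicted for 60 mm below the lens. The ball shows in the pocket at about (278,412), and the arm is still. I hand it in.

Run:
```python
from h import *
print(r.close_job()); print(r.state()['t'])
```

```text
the job is handed in; nothing more can be done
None
the job is handed in; nothing more can be done
```

I gripped the grey tray, pushed it onto the dispenser's stop and held it until the ball dropped. I then drew it out flat, lifted it and brought it under the lens. The job was handed in at about 22 s of the 72 s; no verdict is reported.

**On the way**
- **Dispenser:** the force rose sharply to about 25 N on the stop, and the pictures showed the tube empty.
- **Ball:** after drawing out and lifting, it was visible in the pocket.

**Final checks**
- **Position:** the head centre was within about a pixel of the spot 60 mm below the lens. My lens measurements disagreed by about 2–4 mm, which is inside the 12 mm and ±15 mm limits.
- **Grip and stillness:** the gripper still held the tray and the arm was practically still.
- **Tilt:** the tool leaned about 0.03 rad after the push. One rough picture estimate put the tray 0.056 rad nose-down. Both are under 0.12 rad, but the ball lay towards the nose side of the pocket rather than at its centre.
- **Bystanders:** I did not re-measure them; the arm never went near them.

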